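# Click the oven timer dial on to three dots and press start

### The arm

A 6-joint arm with a two-finger parallel gripper is mounted at the origin on a cart in front of the work surface, level with it; the furniture and walls round the work are solid. World frame = base frame: x ahead of the robot, y to its left, z up, the work surface at z = 0. Lengths are in m, angles in rad, forces in N, time in s.
With the tool pointing down it reaches from about 0.4 to 0.825 m from the base axis. Payload 7 kg.
Tool frame: the origin (TCP) lies at the centre of the arm's flange, where the gripper is bolted on; the fingertips stand 178 mm ahead of it and the grasp point (between the pads) lies 159 mm ahead of it; z points along the fingers, y is the direction in which the jaws open and shut (so a half turn about z gives the same grasp; the last joint's range is limited). The gripper opens to 88 mm and grips with 3 to 60 N. Pads are 19 mm wide; open, the fingers measure 130 mm over their backs; the gripper's body (78 mm by 193 mm) begins 47 mm behind the grasp point.
Start: joints at [1.501, 0.359, 0.012, 0, -1.224, -0.288], TCP at [0.236, 0.632, 0.405] pointing down, gripper open.
Joint ranges: [-3.07, 3.07], [-1.43, 2.12], [-1.02, 1.25], [-3.03, 1.67], [-3.05, -0], [-3.03, 3.03]. Speed limits (rad/s): [2.39, 2.39, 3.01, 3.14, 3.14, 3.14].

### API

Orientations are given as [roll, pitch, yaw] about the fixed x, y, z axes, in that order (R = Rz(yaw) Ry(pitch) Rx(roll)).
In Python, from station import arm gives the robot as it stands.
- The arm moves only by the shell command python3 -m handwheel 'ROWS' [OPENING] [FORCE]. ROWS is JSON, a list of rows, each a list of 4 numbers: the shift along the world's x, y, z in cm, then the turn about the world's z in rad. In form: [[dx, dy, dz, yaw], ...]. A call has 1 to 20 rows; each row shifts and turns the commanded pose from where the row before left it; what a row does not reach is not made up. A row lasts 1/10 s, in which the tool goes at most 50 mm and 8.59 degrees, less where a joint would pass 70% of its speed; a pose out of reach is approached as far as the arm can. A call is refused whole if a number of a shift passes 5 or a number of a turn 0.15, either way. A call with a gripper value outside its range is refused whole. OPENING is the closure, from 0 (fully open) to 1 (shut), set as the call begins (- or left out, the last holds). The fingers move at their own pace and stop on an object; FORCE is the grip in N (left out, the last holds). Time passes only in rows, so rows that do not move let the fingers close. It gives the time, the measured TCP pose, the force and the opening at its end, in the units of the state.
- arm.get_state(): the state, without advancing time (a new reading comes with each control period).
- arm.grab_frame(name): name is "scene" or "top" or "wrist"; returns a dict with "image" (384x512x3 uint8, red, green, blue), "depth" (384x512 float32, m along the optical axis (not along the pixel's ray), 0 where there is no reading), "vfov" (degrees; the focal length in pixels is half the picture's height over the tangent of half this angle, whatever the lens; pixels are square), "cx", "cy" (the principal point, pixels), "rvec" (rotation vector, rad) and "tvec" (3), from world to camera coordinates, as OpenCV has them. Camera axes: x right, y down, z forward; pixel columns grow to the right and rows downward; lengths in m; the calibration is good to about 2 mm. A picture is of the moment at which its call begins.
- arm.job_done(): hands the job in, once; it reports no verdict.
The state is a dict: "t": time; "q": joint angles; "qd": joint speeds; "joint_efforts": joint torques, N m; "eef_pos": TCP position; "ee_rot": TCP orientation; "force": force on the tool from outside, world axes, zero at the start; "moment": the same for the moment, N m; "width": finger opening in m.
Only numpy, scipy, OpenCV 4.12 (cv2) and the standard library are available. Lean on these libraries where they do the work, as an engineer would, in place of code of your own. Each camera call takes 0.05 s, during which the arm holds its last target.

### The job

The bun-oven timer is set too low: with a fingertip laid on the wide knurled dial, turn it clockwise until it clicks in at the three-dot mark, not running on to four dots. Then press the long start key beside it all the way down, and let it come back up. Work gently by touch alone: grasp or lift nothing, do not sound the bell, and leave everything standing round the timer where it is.

Things in the scene. Friction and masses are not known exactly. Their poses are not given: they have to be found in the camera images.
- timer: White low housing of the timer, fixed to the table, 145 (its x) x 180 (its y) x 40 mm high, origin at the centre of its underside; at yaw 0 its front faces the robot (-x). The dial is in its left part, the start key in its right part near the front. Yaw at the start is within 0.5 rad of 0.
- dial (a joint): Dial angle (rad): 0 = pointer at one dot, grows clockwise seen from above; clicks at 0, 0.524 (two dots), 1.047 (three dots), 1.571 (four dots), stops 0.12 beyond the first and last. Starts at one or two dots. With the finger off, a spring pulls it into the nearest click. Leaving a click takes about 0.05 N m: press down on the top with 5 to 12 N 30 to 38 mm from the axis and rub along the circle.
- dial_center (a point): Centre of the dial's flat ribbed top, on its vertical axis, 55 mm above the table; fixed to the housing at its x -13, y +34 mm. The dial is a black disc 92 mm across with knurled rim, standing 15 mm above the housing, too wide to take between the fingers.
- dial_pointer (a point): Point on the white pointer line on the dial's top, 40 mm from the axis; it turns with the dial.
- mark_three (a point): Where dial_pointer lies when the dial points at the three-dot mark (fixed to the housing). The marks are groups of 1, 2, 3, 4 small black dots round the far side of the dial, at 45, 15, -15, -45 degrees counter-clockwise from the housing's +x, 60 mm from the axis.
- start_key (a joint): Travel of the start key (m): 0 up, 0.005 fully down; it springs back when released. Fully down takes 4 N.
- start_key_top (a point): Centre of the top of the start key: grey bar 40 (along the housing's x) x 16 mm, 9 mm above the housing (49 mm above the table) when up; at x -30, y -62 mm of the housing.
- bell: Counter bell, steel dome on a dark foot, 74 mm across, 52 mm high, just right of the timer; origin centre of underside. Not to be moved or sounded.
- bell_button (a joint): Push button on top of the bell (m), 0 up, 0.003 down. Not to be pressed.
- price_block: Small black price board on a wooden foot, 22 x 62 x 58 mm high, right of the timer behind the bell; origin centre of underside.
- jam: Jam jar, 62 mm across, 99 mm high, at the back of the table; origin centre of underside.
- honey: Red-lidded jar, 58 x 62 mm, 86 mm high, at the back of the table; origin centre of underside.
- salt: Salt shaker, 44 mm across, 90 mm high, at the back of the table; origin centre of underside.
- pen: White and blue marker pen, 135 mm long, 17 mm thick, lying just left of the timer; origin centre of underside.

How it is judged:
By the outcome, as a careful person would: the job done as asked, in the order asked, and still so for the second after the job is handed in, with the robot touching nothing.
It also fails if it takes over 48 s, if anything falls off the work surface, if the arm or the gripper's body presses on something with over 40 N, if the wrist force passes 120 N, or if a joint passes its speed limit or range.

## Working session

There is one attempt and no reset: what is moved stays moved. The work goes in short steps, Python scripts to look and compute and a shell command to move; the robot and the scene stay as the last step left them, time stands still between calls to the robot, and variables do not carry over. Pictures are saved under pics/ and viewed, and the job is handed in when it is done.

```bash
ls; mkdir -p pics; cat > h.py <<'E'
import numpy as np,cv2
from station import arm
def grab(n,fn):
    f=arm.grab_frame(n); cv2.imwrite('pics/'+fn,cv2.cvtColor(f['image'],cv2.COLOR_RGB2BGR)); 
    np.savez('pics/'+fn[:-4]+'.npz',**{k:np.asarray(v) for k,v in f.items()}); return f
def load(fn): return dict(np.load('pics/'+fn+'.npz'))
def ray(f,u,v,z):
    R=cv2.Rodrigues(np.asarray(f['rvec'],float))[0]; t=np.asarray(f['tvec'],float).ravel()
    F=192/np.tan(np.radians(float(f['vfov']))/2)
    c=-R.T@t; d=R.T@np.array([(u-float(f['cx']))/F,(v-float(f['cy']))/F,1])
    return c+d*(z-c[2])/d[2]
def proj(f,p):
    R=cv2.Rodrigues(np.asarray(f['rvec'],float))[0]; t=np.asarray(f['tvec'],float).ravel()
    F=192/np.tan(np.radians(float(f['vfov']))/2)
    c=R@np.asarray(p)+t; return c[:2]/c[2]*F+[float(f['cx']),float(f['cy'])]
E
python3 - <<'E'
from h import *
for n in ['scene','top','wrist']:
    f=grab(n,n+'0.png'); print(n,f['vfov'],f['cx'],f['cy'],f['rvec'],f['tvec'])
print(arm.get_state())
E
```

```text
pics
scene 54.22491530616819 250.27095693684365 191.68631064744105 [ 0.80586381 -2.64208758  0.95698499] [0.61875608 0.21673918 0.71773585]
top 47.21571463582666 251.86652406271617 186.7031064065854 [ 2.1449518  -2.07847758  0.20348281] [0.1251222  0.65842499 0.90171756]
wrist 61.780717877042825 254.07808856995715 191.1348598649153 [-1.69020981  2.43908033  0.33262026] [ 0.67471397 -0.03538359  0.39084378]
{'t': 0.15, 'q': array([ 1.50108166e+00,  3.59216000e-01,  1.12845035e-02, -2.43262761e-04,
       -1.22412526e+00, -2.88117622e-01]), 'qd': array([ 0.00079992, -0.00130895,  0.00366592,  0.00102052, -0.00037629,
        0.0012484 ]), 'joint_efforts': array([ 1.20314144e-04, -5.83270812e+01,  2.93293351e+01,  7.00123385e+00,
        8.82096298e-03, -9.87828162e-05]), 'eef_pos': array([0.2363601 , 0.63211089, 0.40395054]), 'ee_rot': array([ 3.14031918e+00, -1.38892293e-04, -3.57915000e-01]), 'force': array([ 0.01503824, -0.76833269, -0.57959955]), 'moment': array([-0.01660908,  0.03361474,  0.00995861]), 'width': 0.0877070943112192}
```

View pics/scene0.png

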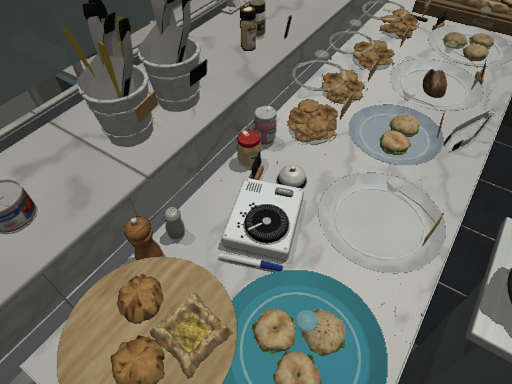

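View pics/top0.png

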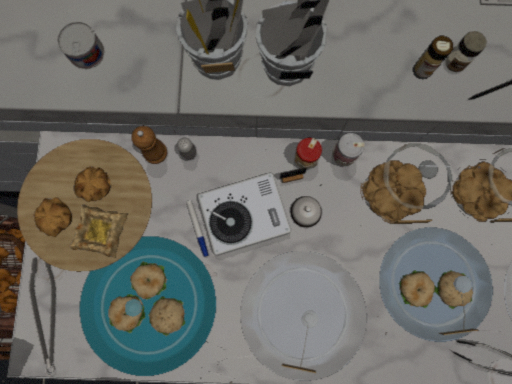

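View pics/wrist0.png

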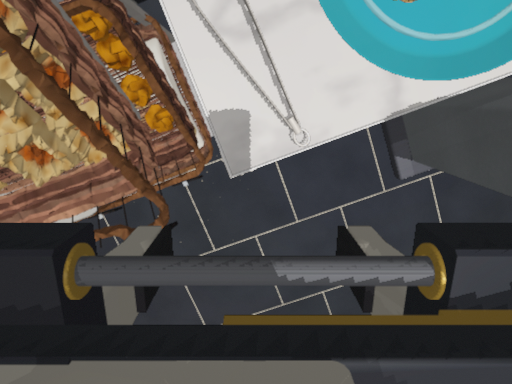

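The top view shows the timer at about (243,215), its dial at (231,222), the key at (275,217), the bell at (306,211) and the pen at (198,228). I'll zoom in and measure.

```bash
python3 - <<'E'
from h import *
f=load('top0');im=cv2.cvtColor(f['image'],cv2.COLOR_RGB2BGR)
cv2.imwrite('pics/topz.png',cv2.resize(im[160:265,180:330],None,fx=5,fy=5,interpolation=cv2.INTER_CUBIC))
g=load('scene0');im2=cv2.cvtColor(g['image'],cv2.COLOR_RGB2BGR)
cv2.imwrite('pics/scz.png',cv2.resize(im2[155:280,210:320],None,fx=5,fy=4.8,interpolation=cv2.INTER_CUBIC)[:600])
for F,nm in ((f,'top'),(g,'scene')):
    R=cv2.Rodrigues(F['rvec'])[0];print(nm,(-R.T@F['tvec'].ravel()).round(3))
# dial black mask
for nm,F,box in (('top',f,(195,255,195,290)),('sc',g,(190,255,230,305))):
    i=F['image'];gr=i.max(2);m=np.zeros(gr.shape,np.uint8);a,b,c,d=box
    m[a:b,c:d]=(gr[a:b,c:d]<75)*255
    cs,_=cv2.findContours(m,cv2.RETR_EXTERNAL,cv2.CHAIN_APPROX_NONE);c=max(cs,key=cv2.contourArea)
    e=cv2.fitEllipse(cv2.convexHull(c));print(nm,e,ray(F,*e[0],0.05))
E
```

```text
top [0.461 0.134 1.016]
scene [0.334 0.587 0.699]
top ((230.17880249023438, 221.922607421875), (41.372413635253906, 41.62923812866211), 66.14707946777344) [0.576763   0.19129682 0.05      ]
sc ((265.9857177734375, 223.29928588867188), (38.32136535644531, 44.44564437866211), 96.80148315429688) [0.57473626 0.19513136 0.05      ]
```

View pics/topz.png

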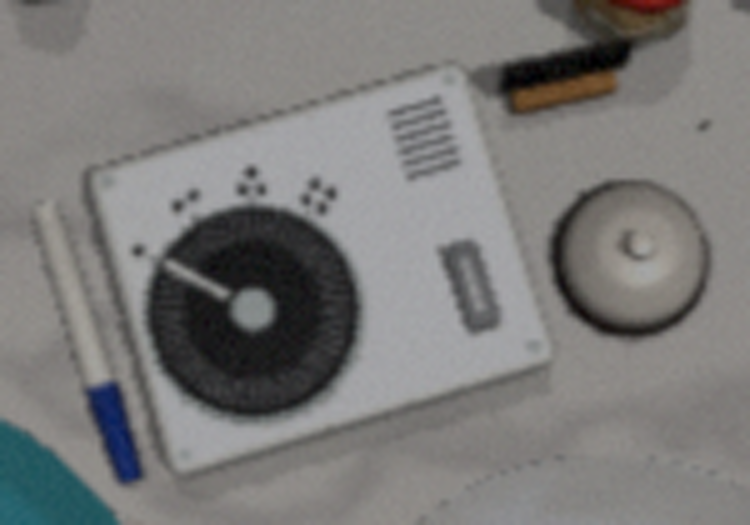

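View pics/scz.png

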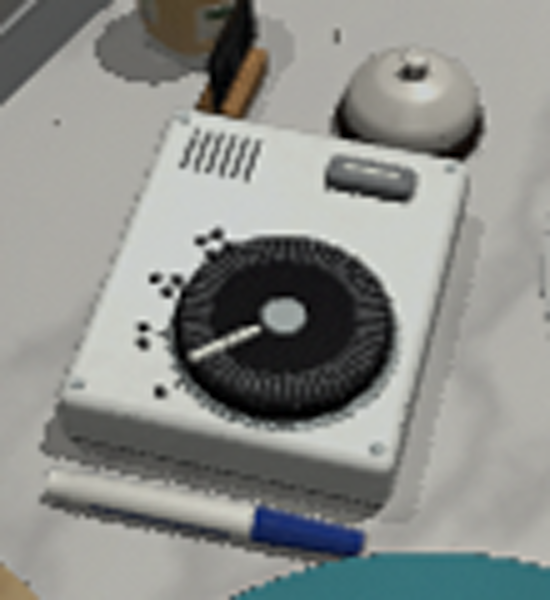

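Pointer is at one dot, so it needs about 60° clockwise. Next I measure yaw, dial centre and key, and check the wrist camera's place in the tool frame.

```bash
python3 - <<'E'
from h import *
from scipy.spatial.transform import Rotation as Ro
f=load('top0');g=load('scene0');w=load('wrist0')
def T(p): return 180+p[0]/5-.4,160+p[1]/5-.4   # zoomed -> px
def S(p): return 210+p[0]/5-.4,155+p[1]/4.8-.4
# housing top z=.04 contour
i=f['image'].min(2).astype(np.uint8);m=np.zeros_like(i);m[168:258,195:292]=(i[168:258,195:292]>0)*255
kt=ray(f,*T((469,286)),.049); ks=ray(g,*S((371,172)),.049)
print('key',kt,ks)
dt=ray(f,*T((253,310)),.055); ds=ray(g,*S((285,314)),.055)
print('dial cap',dt,ds)
pt=ray(f,*T((165,262)),.055); ps=ray(g,*S((193,358)),.055)
H=np.array([-17,-96]);
for k,d,p in ((kt,dt,pt),(ks,ds,ps)):
    v=(k-d)[:2]; yaw=np.arctan2(v[1],v[0])-np.arctan2(H[1],H[0]); 
    a=np.arctan2(*(p-d)[1::-1]); print('yaw',yaw,'len',np.hypot(*v),'pointer rel deg',np.degrees(a-yaw))
# screws
sc=[(109,182),(449,79),(184,454),(533,346)]
P=np.array([ray(f,*T(q),.04)[:2] for q in sc]); print(P, P.mean(0))
for a,b in ((0,1),(2,3)): v=P[a]-P[b]; print(np.arctan2(v[1],v[0])-np.pi/2)
for n,q in (('bell',(638,243)),): print(n,ray(f,*T(q),.052))
s=arm.get_state();R=cv2.Rodrigues(w['rvec'])[0];c=-R.T@w['tvec'].ravel()
Rt=Ro.from_euler('xyz',s['ee_rot']).as_matrix()
print('cam in tool',Rt.T@(c-s['eef_pos']),'fwd',Rt.T@R[2])
E
```

```text
key [0.59126249 0.0961641  0.049     ] [0.59071045 0.09556724 0.049     ]
dial cap [0.57687747 0.19098567 0.055     ] [0.5763781  0.19031861 0.055     ]
yaw 0.3258245465977485 len 0.09590651343416731 pointer rel deg 44.56040960079583
yaw 0.32539107099571374 len 0.09582921413725572 pointer rel deg 46.19124901729323
[[0.63464671 0.25931529]
 [0.68707553 0.10702338]
 [0.514085   0.21958804]
 [0.56653164 0.0667901 ]] [0.60058472 0.1631792 ]
0.33155679863196763
0.33064155577640597
bell [0.61236791 0.02190425 0.052     ]
cam in tool [ 0.07143363 -0.00028857  0.01877474] fwd [-2.68691498e-01 -2.78002598e-04  9.63226246e-01]
```

```bash
python3 -m handwheel '[[2,-3,0,0.05],[2,-3,0,0.05],[2,-3,0,0.05],[2,-3,0,0.05],[2,-3,0,0.05],[2,-3,0,0.05],[2,-3,0,0.05],[2,-3,0,0.05],[2,-3,0,0.05],[2,-3,0,0.05],[2,-3,0,0.05],[2,-3,0,0.05],[2,-3,0,0.05],[2,-3,0,0.05],[2,-3,0,0.05],[1,-0.7,0,0.1],[0,0,0,0],[0,0,0,0]]' 1 20
python3 -c "
from h import *
print(arm.get_state()); grab('wrist','w1.png')"
```

```text
t: 1.95
eef_pos: [0.5463, 0.1751, 0.4043]
ee_rot: [-3.141, 0.001, 0.489]
force: [0.1, -0.4, 0.6]
width: 0.0006
{'t': 1.95, 'q': array([ 6.50989116e-01,  1.93509760e-01, -2.16715813e-01, -2.33356899e-04,
       -1.16121712e+00,  1.40910618e+00]), 'qd': array([ 0.02010248, -0.00926033, -0.00300807, -0.0002896 ,  0.00085601,
       -0.00600914]), 'joint_efforts': array([ -0.80091538, -44.19739366,  28.82975042,   6.79363087,
         0.08689656,   0.26912394]), 'eef_pos': array([0.54630149, 0.17509705, 0.40429815]), 'ee_rot': array([-3.14148551e+00,  6.72394643e-04,  4.89206007e-01]), 'force': array([ 0.14953507, -0.39490211,  0.62895808]), 'moment': array([-0.04384543,  0.00867704, -0.00103538]), 'width': 0.0006306345661133816}
```

View pics/w1.png

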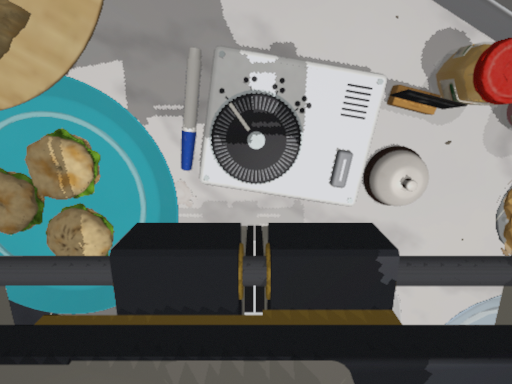

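The wrist view shows the dial at (256,138), its pointer toward the single dot at (222,92), the key at (342,168), and the bell's button at (410,184). I'll refine the positions from this closer view.

```bash
python3 - <<'E'
from h import *
f=load('w1');im=cv2.cvtColor(f['image'],cv2.COLOR_RGB2BGR)
i=f['image'];gr=i.max(2);m=np.zeros(gr.shape,np.uint8);m[90:190,208:305]=(gr[90:190,208:305]<90)*255
m=cv2.morphologyEx(m,cv2.MORPH_OPEN,np.ones((7,7)))
m=cv2.morphologyEx(m,cv2.MORPH_CLOSE,np.ones((9,9)))
cs,_=cv2.findContours(m,cv2.RETR_EXTERNAL,cv2.CHAIN_APPROX_NONE);c=max(cs,key=cv2.contourArea)
e=cv2.fitEllipse(cv2.convexHull(c));print(e,ray(f,*e[0],.05),'cap',ray(f,256,140.5,.055))
print('key',ray(f,342,168,.049),'bellbtn',ray(f,410,184,.054),'screws',[ray(f,*p,.04)[:2] for p in((222,55),(377,79),(210,182),(354,201))])
s=arm.get_state()
for d in((0,0),(.0095,.0),(.0095,.021),(-.0095,.021)):
    y=s['ee_rot'][2];p=s['eef_pos']+[d[0]*np.cos(y)+d[1]*np.sin(y),d[0]*np.sin(y)-d[1]*np.cos(y),-.178];print(d,proj(f,p))
dd=f['depth'];print(dd[225:320:8,255],dd[270,110:400:15])
E
```

```text
((255.67953491210938, 130.6761932373047), (74.41923522949219, 85.66724395751953), 89.23285675048828) [0.58451321 0.19472    0.05      ] cap [0.5762788  0.18998254 0.055     ]
key [0.59299976 0.09483269 0.049     ] bellbtn [0.61252892 0.02326953 0.054     ] screws [array([0.63382093, 0.25911179]), array([0.6875674 , 0.10958514]), array([0.51043092, 0.21260503]), array([0.56677579, 0.05958086])]
(0, 0) [255.05948881 240.4315658 ]
(0.0095, 0.0) [255.04453884 223.91023403]
(0.0095, 0.021) [294.66826931 223.8564418 ]
(-0.0095, 0.021) [293.54164108 256.42240028]
[0.41049758 0.41477898 0.3861162  0.39925572 0.08670238 0.0847788
 0.08442714 0.08412779 0.42626473 0.4287027  0.43350106 0.43671262] [0.08372307 0.07704525 0.07772209 0.07723933 0.07664775 0.07594173
 0.07708798 0.07587617 0.07637154 0.08304395 0.08444554 0.07707706
 0.07583573 0.07638722 0.07623923 0.07641369 0.07601801 0.07561541
 0.07669666 0.07585475]
```

```bash
python3 - <<'E'
from h import *
f=load('w1');im=cv2.cvtColor(f['image'],cv2.COLOR_RGB2BGR)
cv2.imwrite('pics/w1z.png',cv2.resize(im[210:330,195:315],None,fx=5,fy=5,interpolation=cv2.INTER_NEAREST))
d=f['depth'];print((d[224:320:6,236:280:3]*1000).astype(int))
grab('scene','s1.png')
E
```

```text
[[ 92  92 412 410 412 410 409 411 410 411 411  92  92  91  92]
 [ 88  87 158 158 163 163 413 162 163 160 159  89  88  88  87]
 [ 83  83 151 152 155 155 414 155 156 152 151  87  82  83  83]
 [ 80  83 149 151 149 149 388 149 149 152 150  91  80  79  78]
 [ 77  83  84 152 142 143 396 142 142 143  85  83  76  76  78]
 [ 76  82  84 135 137 138 407 136 136 137  85  81  75  76  74]
 [ 74  81  80  85  85  85  85  86  86  86  85  81  74  74  77]
 [ 76  79  80  82  84  85  84  84  84  84  84  81  76  76  76]
 [ 76  78   0  82  84  82  83  83  83  83  82  80  75  78  75]
 [ 76  80  81  84  83  84  85  84  83  84  82  79  77  76  76]
 [ 77  79  80  85  85  84  84  84  84  83  84  78  77  77  76]
 [ 77  79  81 126 126 127 426 127 127 127  86  79  77  76  77]
 [ 78  81  82 126 127 127 429 127 128 127  87  81  78  78  79]
 [ 78  82 102 127 129 128 431 128 128 129 111  88  78  79  79]
 [ 78  83 102 129 130 128 433 129 129 128 111  87  78  79  79]
 [ 78  82 103 437 436 435 437 435 436  77  77  77  77  77  76]]
```

View pics/w1z.png

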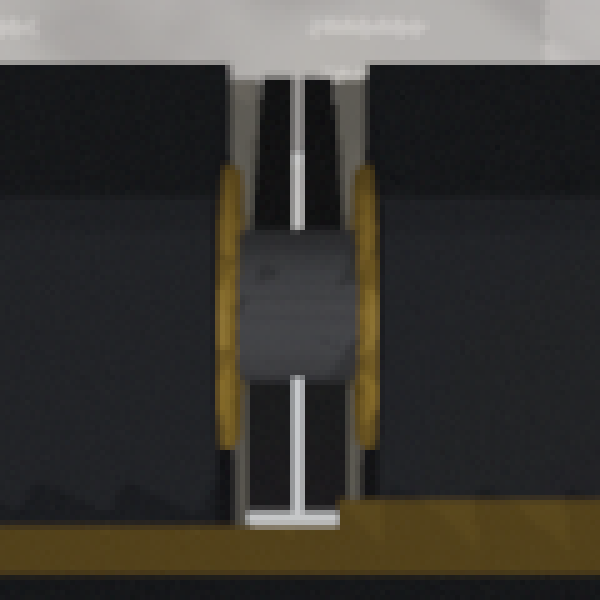

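View pics/s1.png

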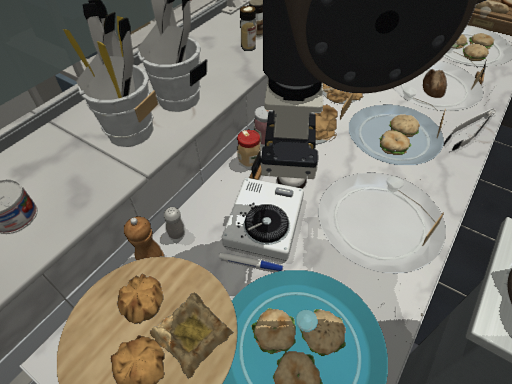

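```bash
python3 -m handwheel '[[0,0,-2,0],[0,0,-3,0],[0,0,-3,0],[0,0,-3,0],[0,0,-2,0],[0,0,-1,0],[0,0,-1,0],[0,0,-0.5,0],[0,0,0,0],[0,0,0,0],[0,0,0,0]]'
python3 -c "
from h import *
s=arm.get_state();print(s['eef_pos'],s['force'],s['moment']); grab('wrist','w2.png')"
```

```text
t: 3.15
eef_pos: [0.5467, 0.1753, 0.2505]
ee_rot: [-3.141, -0.001, 0.492]
force: [0.0, 1.0, 0.7]
width: 0.0005
[0.54665773 0.17534744 0.25051831] [0.02904611 1.04835434 0.72272437] [-0.06031653 -0.02042717  0.0162253 ]
```

View pics/w2.png

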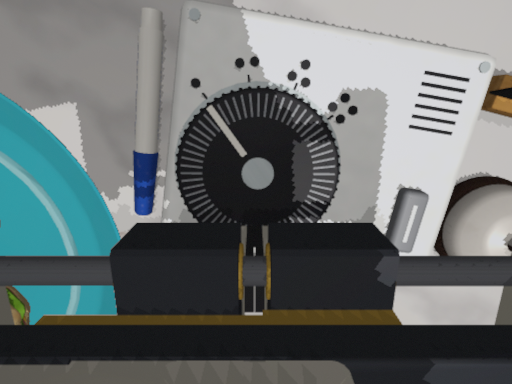

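The wrist view shows the pointer (210,108 to 245,157) at the single dot (196,83), and the closed tip over the near part of the dial. Now I feel for contact.

```bash
python3 -m handwheel '[[0,0,-0.5,0],[0,0,-0.5,0],[0,0,-0.3,0],[0,0,-0.2,0],[0,0,0,0],[0,0,0,0]]'; python3 -m handwheel '[[0,0,-0.1,0],[0,0,-0.1,0],[0,0,0,0]]';python3 -m handwheel '[[0,0,-0.1,0],[0,0,0,0],[0,0,0,0]]'
```

```text
t: 3.8
eef_pos: [0.5464, 0.1752, 0.2346]
ee_rot: [3.142, 0.0, 0.492]
force: [-0.2, 0.1, -0.0]
width: 0.0007
t: 4.1
eef_pos: [0.5465, 0.1753, 0.2333]
ee_rot: [3.141, -0.001, 0.492]
force: [-2.1, -0.4, 5.5]
width: 0.0004
t: 4.4
eef_pos: [0.5465, 0.1752, 0.2332]
ee_rot: [3.141, -0.001, 0.493]
force: [-5.5, -0.5, 12.8]
width: 0.0001
```

```bash
python3 - <<'E'
import numpy as np
th=0.471-0.1*np.arange(13);p=-3.4*np.c_[np.cos(th),np.sin(th)];print(np.diff(p,axis=0).round(3))
E
python3 -m handwheel '[[0,0,0.04,0],[0,0,0,0]]'
```

```text
[[-0.139  0.31 ]
 [-0.107  0.322]
 [-0.074  0.332]
 [-0.041  0.337]
 [-0.007  0.34 ]
 [ 0.027  0.339]
 [ 0.061  0.334]
 [ 0.094  0.327]
 [ 0.126  0.316]
 [ 0.157  0.302]
 [ 0.186  0.284]
 [ 0.213  0.264]]
t: 4.6
eef_pos: [0.5464, 0.1752, 0.2333]
ee_rot: [3.141, -0.001, 0.493]
force: [-4.0, -0.4, 10.2]
width: 0.0005
```

```bash
python3 -m handwheel '[[-0.07,0.155,0,-0.05],[-0.07,0.155,0,-0.05],[-0.055,0.16,0,-0.05],[-0.055,0.16,0,-0.05],[-0.04,0.165,0,-0.05],[-0.035,0.165,0,-0.05],[0,0,0,0]]'
python3 -c "
from h import *
grab('wrist','w3.png')"
```

```text
t: 5.3
eef_pos: [0.5434, 0.1851, 0.2333]
ee_rot: [-3.141, -0.002, 0.191]
force: [-2.3, -0.3, 8.5]
width: 0.0006
```

View pics/w3.png

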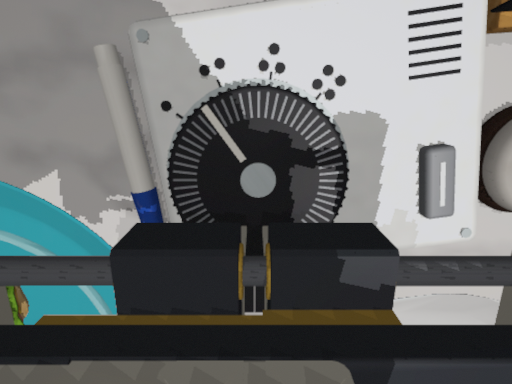

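The pointer (207,108) now sits between one dot (166,106) and two dots (212,67). The dial follows the finger without slipping, so I continue.

```bash
python3 -m handwheel '[[-0.02,0.17,0,-0.05],[-0.02,0.17,0,-0.05],[0,0.17,0,-0.05],[0,0.17,0,-0.05],[0.01,0.17,0,-0.05],[0.02,0.17,0,-0.05],[0.03,0.17,0,-0.05],[0.03,0.165,0,-0.05],[0,0,0,0]]'
python3 -c "
from h import *
grab('wrist','w4.png')"
```

```text
t: 6.25
eef_pos: [0.5442, 0.1988, 0.2333]
ee_rot: [-3.14, -0.002, -0.209]
force: [-1.5, -0.7, 7.1]
width: 0.0005
```

View pics/w4.png

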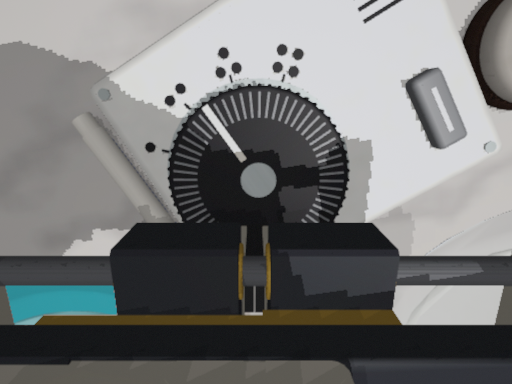

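The pointer is now past two dots (tick 187,106), about a third of the way to three (tick 233,78). It needs about 0.35 rad more.

```bash
python3 -m handwheel '[[0.045,0.165,-0.01,-0.05],[0.05,0.165,0,-0.05],[0.06,0.16,-0.01,-0.05],[0.065,0.16,0,-0.05],[0.075,0.155,0,-0.05],[0.08,0.15,0,-0.05],[0.045,0.075,0,-0.025],[0,0,0,0]]'
python3 -c "
from h import *
grab('wrist','w5.png')"
```

```text
t: 7.1
eef_pos: [0.5488, 0.2092, 0.2333]
ee_rot: [-3.139, -0.002, -0.533]
force: [0.9, -1.0, 6.8]
width: 0.0002
```

View pics/w5.png

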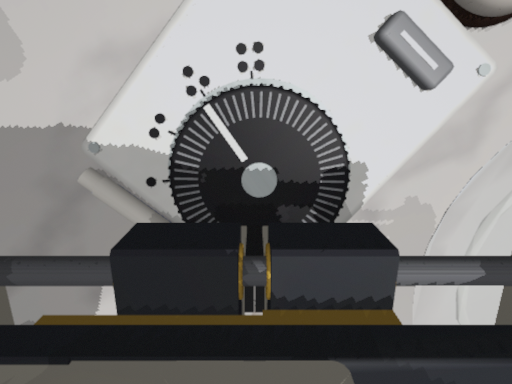

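The pointer end (207,108) points at the three-dot tick (205,95). I lift off and let the click settle.

```bash
python3 -m handwheel '[[0,0,0.3,0],[0,0,0.7,0],[0,0,1,0],[0,0,0,0],[0,0,0,0]]'
python3 - <<'E'
from h import *
f=grab('wrist','w6.png');s=arm.get_state();print(s['eef_pos'],s['force'])
E
```

```text
t: 7.65
eef_pos: [0.5478, 0.2087, 0.2523]
ee_rot: [-3.141, -0.0, -0.533]
force: [0.2, 0.6, 0.6]
width: 0.0004
[0.54773423 0.20867424 0.25194387] [-0.42063352  0.46913108 -0.84480926]
```

View pics/w6.png

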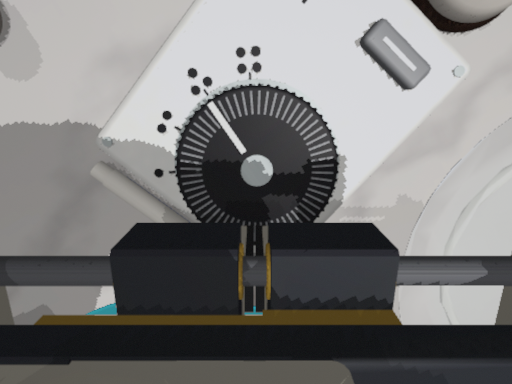

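```bash
python3 - <<'E'
from h import *
f=load('w6');c=ray(f,257,170,.055);p=ray(f,211,104,.055);d3=ray(f,200,82,.04)
for n,q in(('ptr',p),('dots3',d3)):print(n,np.degrees(np.arctan2(*(q-c)[1::-1])-.329),np.hypot(*(q-c)[:2]))
print('key',ray(f,395,55,.049))
E
python3 -m handwheel '[[0,0,1,0],[0.55,-1.4,0.5,-0.09],[0.55,-1.4,0.5,-0.09],[0.55,-1.4,0,-0.09],[0.55,-1.4,0,-0.09],[0.55,-1.4,0,-0.09],[0.55,-1.4,0,-0.09],[0.55,-1.5,0,-0.09],[0.55,-1.5,0,-0.08],[0,0,0,0],[0,0,0,0],[0,0,0,0]]'
python3 - <<'E'
from h import *
f=grab('wrist','w7.png');s=arm.get_state();print(s['eef_pos'],s['force']);grab('top','t7.png')
E
```

```text
ptr -14.963064358907415 0.04384800202697343
dots3 -15.328826989901275 0.05821107365682177
key [0.59197119 0.09580213 0.049     ]
t: 8.9
eef_pos: [0.5917, 0.0951, 0.2721]
ee_rot: [-3.141, 0.0, -1.241]
force: [-0.3, 0.1, 0.5]
width: 0.0006
[0.59171531 0.09520612 0.27200303] [-0.04663855 -0.19418151  0.05997976]
```

View pics/w7.png

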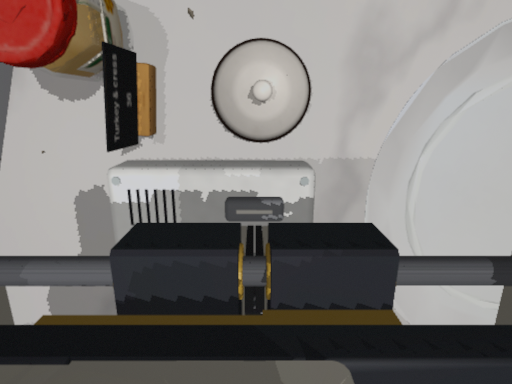

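Pointer measured at -15.0°, which is three dots. The key (254,210) lies under the tip; ray-cast key and TCP agree to within a millimetre. Next I descend and press by touch.

```bash
python3 -m handwheel '[[0,0,-1,0],[0,0,-1.5,0],[0,0,-1,0],[0,0,-0.5,0],[0,0,0,0],[0,0,0,0]]'; python3 -m handwheel '[[0,0,-0.2,0],[0,0,-0.2,0],[0,0,-0.2,0],[0,0,0,0],[0,0,0,0]]'; python3 -m handwheel '[[0,0,-0.1,0],[0,0,-0.1,0],[0,0,0,0],[0,0,0,0]]'
```

```text
t: 9.6
eef_pos: [0.592, 0.0948, 0.2319]
ee_rot: [3.142, -0.0, -1.243]
force: [-0.2, -0.0, -0.1]
width: 0.0003
t: 10.1
eef_pos: [0.592, 0.0947, 0.2261]
ee_rot: [-3.141, -0.0, -1.243]
force: [-0.1, 0.1, 1.5]
width: 0.0007
t: 10.5
eef_pos: [0.592, 0.0947, 0.224]
ee_rot: [-3.141, -0.0, -1.243]
force: [1.2, 1.0, 2.6]
width: 0.0004
```

```bash
python3 -m handwheel '[[0,0,-0.1,0],[0,0,0,0],[0,0,0,0]]'; python3 -m handwheel '[[0,0,-0.1,0],[0,0,0,0],[0,0,0,0]]'
```

```text
t: 10.8
eef_pos: [0.592, 0.0947, 0.223]
ee_rot: [-3.141, -0.0, -1.243]
force: [1.5, 0.6, 2.9]
width: 0.0008
t: 11.1
eef_pos: [0.592, 0.0947, 0.2224]
ee_rot: [-3.141, -0.0, -1.243]
force: [-0.4, 1.7, 6.5]
width: 0.0007
```

```bash
python3 -m handwheel '[[0,0,-0.06,0],[0,0,0,0],[0,0,0,0],[0,0,0,0]]'; python3 -m handwheel '[[0,0,0.2,0],[0,0,0.4,0],[0,0,0.6,0],[0,0,1,0],[0,0,2,0],[0,0,3,0],[0,0,3,0],[0,0,0,0],[0,0,0,0]]'
python3 - <<'E'
from h import *
grab('wrist','w8.png')
E
```

```text
t: 11.5
eef_pos: [0.592, 0.0948, 0.2223]
ee_rot: [-3.141, -0.0, -1.242]
force: [-2.4, 0.8, 10.3]
width: 0.0005
t: 12.4
eef_pos: [0.5916, 0.0946, 0.3243]
ee_rot: [-3.14, 0.001, -1.243]
force: [1.0, -0.1, 0.4]
width: 0.0004
```

```bash
python3 -m handwheel '[[-1,5,2,0.1],[-1,5,2,0.1],[-2,5,2,0.1],[-3,5,0,0],[-3,5,0,0],[-3,4,0,0],[0,0,0,0],[0,0,0,0]]'
python3 - <<'E'
from h import *
for n in('top','scene'):
    f=grab(n,n+'9.png')
f=load('top9');im=cv2.cvtColor(f['image'],cv2.COLOR_RGB2BGR)
cv2.imwrite('pics/topz9.png',cv2.resize(im[160:265,180:330],None,fx=5,fy=5,interpolation=cv2.INTER_CUBIC))
E
```

```text
t: 13.25
eef_pos: [0.4737, 0.3561, 0.376]
ee_rot: [3.139, -0.001, -0.94]
force: [-0.2, -0.1, 0.0]
width: 0.0004
```

View pics/topz9.png

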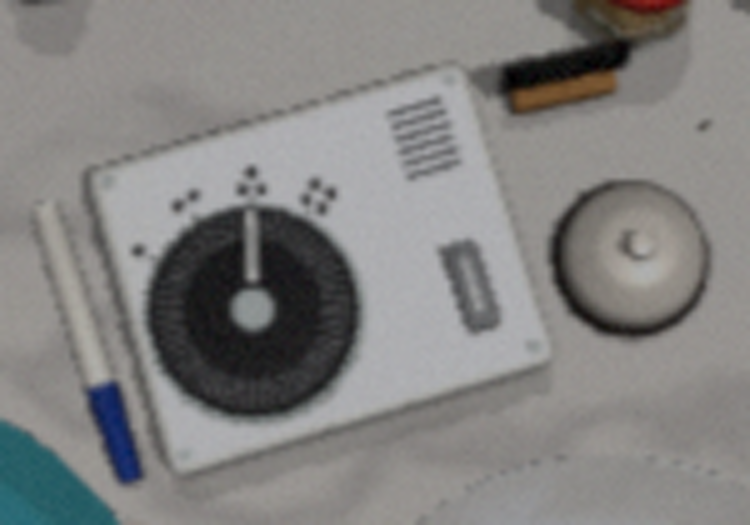

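View pics/w8.png

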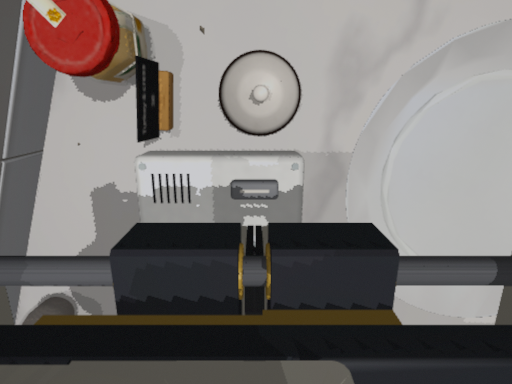

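The top view shows the pointer (251,210) at three dots. The key (469,286), bell (638,243), pen and price board are at the same pixels as before. The robot is clear of everything, so I hand the job in.

```bash
python3 -c "
from station import arm
print(arm.job_done())"
```

```text
the job is handed in; nothing more can be done
None
```

The timer dial is set to three dots and the start key has been pressed once and let go. I handed the job in at about 13 s.

- **Dial:** I laid the closed fingertips on it about 34 mm from the axis and turned it clockwise from one dot. After I lifted off, the pointer measured -15.0°, and the three-dot mark is at -15°. The last top picture also shows the pointer at three dots. The push was mostly 7–10 N, but it briefly read 12.8 N at first contact, slightly over the advised 12 N, and I eased off before turning.
- **Start key:** The tip stopped about 5 mm below the key's raised height, and the force rose from 3 N to 10 N there, so it was at the end of its travel. The pictures look the same as before the press, but I judged that it came back up from those alone, without measuring its height.
- **Surroundings:** The bell, pen and price board appear in the same places in the top view before and after. The tool never went near the bell's button. I did not re-measure the jars or the salt shaker, but the arm stayed well away from them.

No check failed, and the robot was clear of everything when I handed the job in.

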